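# Hold a sample tube over the tube-bottom reader

## Robot

A 6-joint arm with a two-finger parallel gripper is mounted at the origin on the work surface. World frame = base frame: x ahead of the robot, y to its left, z up, the work surface at z = 0. Lengths are in m, angles in degrees, forces in N, time in s.
With the tool pointing down it reaches from about 0.35 to 0.775 m from the base axis. Payload 5.5 kg.
Tool frame: the origin (TCP) lies midway between the tips of the shut fingers; the grasp point (between the pads) lies 19 mm behind it; z points along the fingers, y is the line along which they close (so a half turn about z gives the same grasp; the last joint's range is limited). The gripper opens to 85 mm and grips with 20 to 120 N. Pads are 22 mm wide; open, the fingers measure 114 mm over their backs; the gripper's body (76 mm by 85 mm) begins 54 mm behind the grasp point. The pads swing forward as they close: fully open they stand 13 mm farther back than shut.
Start: joints at [-80.764, 17.945, 2.641, 74.691, 0, 82.002], TCP at [0.17, -0.549, 0.231] pointing down, gripper open.
Joint ranges: [-158.12, 158.12], [-49.38, 96.58], [-58.88, 72.47], [-126.05, 133.96], [-84.25, 85.87], [-180, 180]. Speed limits (degrees/s): [147.25, 147.25, 180, 180, 180, 180].

## Interface

Orientations are given as a 3x3 rotation matrix whose columns are the frame's x, y, z axes.
In Python, from rig import manip gives the robot as it stands.
- The arm moves only by the tool jog_arm, never from a script. Its argument "plan" is one flat list of numbers, 6 for each row, row after row: the shift along the tool's x, y, z normalised to -1 to 1, where 1 is 20 cm, then the turn, a rotation vector about the tool's x, y, z normalised to -1 to 1, where 1 is 30 degrees. In form: [x, y, z, rx, ry, rz, x, y, z, rx, ry, rz, ...]. A call has 1 to 20 rows; each row shifts and turns the commanded pose from where the row before left it, along the tool's axes as they then stand; what a row does not reach is not made up. A row lasts 1/12 s, in which the tool goes at most 41.7 mm and 7.16 degrees, less where a joint would pass 70% of its speed; a pose out of reach is approached as far as the arm can. A call with a number of a shift or a turn outside -1 to 1 is refused whole. A call with a gripper value outside its range is refused whole. "grip" is the closure, from -1 (fully open) to 1 (shut), set as the call begins (left out, the last holds). The fingers move at their own pace and stop on an object; "squeeze" is the grip in N (left out, the last holds). Time passes only in rows, so rows that do not move let the fingers close. It gives the time, the measured TCP pose, the force, the opening and the grip force at its end, in the units of the state.
- manip.get_obs(): the state, without advancing time (a new reading comes with each control period).
- manip.capture(name): name is "scene" or "top" or "wrist"; returns a dict with "pixels" (400x640x3 uint8, red, green, blue), "depth" (400x640 float32, m along the optical axis (not along the pixel's ray), 0 where there is no reading), "fx", "fy", "cx", "cy" (pixels), "k1" (the pictures are not rectified: a ray, as slopes to the right and down, at radius r is drawn at 1 + k1 r^2 times it, then the intrinsics apply), "R" (3x3) and "t" (3): a world point X has camera coordinates R X + t. Camera axes: x right, y down, z forward; pixel columns grow to the right and rows downward; lengths in m; the calibration is good to about 2 mm. A picture is of the moment at which its call begins.
- manip.hand_in(): hands the job in; it is judged then, once.
The state is a dict: "clock": time; "qpos": joint angles; "qd": joint speeds; "effort": joint torques, N m; "tool_pos": TCP position; "ee_rot": TCP orientation; "wrist_force": force on the tool from outside, world axes, zero at the start; "moment": the same for the moment, N m; "width": opening from 0.0 (shut) to 1.0 (fully open); "grip_force": force on a finger pad.
Only numpy, scipy, OpenCV 4.12 (cv2) and the standard library are available. Lean on these libraries where they do the work, as an engineer would, in place of code of your own. Each camera call takes 0.05 s, during which the arm holds its last target. There are 200 camera calls.

## Task

The reader's square window plate is sticking up at one edge: press it down first so that it sits level in its pocket. Then take the tall capped tube out of the small tube rack, lift it over the full rack of purple-capped tubes without touching that rack, and finish still holding it upright over the middle of the round window, its foot about a centimetre above the plate. The tube must never touch the reader or its plate, and the two short tubes and the measuring cylinder must be left where they are; do not let go of the tube: the job ends while you hold it there.

Things in the scene. Friction and masses are not known exactly. Their poses are not given: they have to be found in the camera images.
- tall_tube: The tube to take: upright sample tube 117 mm tall, clear 28 mm round body, grey cap 34 mm across and 22 mm high (95 to 117 mm above the foot), about 60 g. The tallest of the three tubes in the small rack (cap 32 mm higher than the others), in any of its holes. Origin: centre of its flat foot; z runs up to the cap.
- rack: Small white tube rack, fixed, 172 mm long (its x), 62 mm wide (its y), 58 mm high, with three 31 mm holes at x = -52, 0, 52 mm. The tubes stand on its floor, 8 mm above the bench; lift one straight up 60 mm to clear the rack. On either side of the full rack. Origin: centre of its underside, on the bench.
- full_rack: The obstacle: a full rack of many small purple-capped tubes, fixed, 200 mm long (its x) by 84 mm wide (its y), its caps' tops 100 mm above the bench. It stands between the small rack and the reader. Origin: centre of its underside, on the bench.
- reader: The tube-bottom reader: grey bench housing, fixed, 170 mm (its x) by 150 mm (its y), 60 mm high, with a black control panel on its -x side and in its top a 93 mm square pocket, 6 mm deep, for the window plate. It may be on either side of the full rack. Origin: centre of its underside, on the bench; x points away from the control panel.
- window (a point): Target point, fixed on the reader: the middle of the window plate's top face when the plate is properly seated, 61 mm above the bench. Axes as the reader's (z up).
- window_plate: Loose aluminium plate 90 x 90 x 7 mm, 120 g, with a black 44 mm round window, in the reader's pocket. Its edge on the reader's +x side starts about 10 mm high (0.11 rad), on a stiff rubber stud under it 36 mm from the middle. A push down 30 mm from the middle on that side (6 to 15 N, 8 mm) sinks the stud; it stays down. Seated, the top is 1 mm proud. Origin: centre of underside; z normal to it.
- short_tube_a: Bystander: a short tube, 85 mm tall, otherwise like the tall one (28 mm body, 34 mm grey cap), standing in another hole of the small rack. Origin: centre of its foot.
- short_tube_b: Bystander: a second short tube, the same as the first. Origin: centre of its foot.
- measuring_cylinder: Bystander: a glass measuring cylinder, 150 mm tall, 37 mm across, on a 68 mm round foot, loose on the bench beyond the full rack. Origin: centre of its underside.

How it is judged:
By the outcome, as a careful person would: the job done as asked, in the order asked, and still so for the second after the job is handed in, while the arm keeps its last pose, push and grip.
It also fails if it takes over 54 s, if anything falls off the work surface, if the arm or the gripper's body presses on something with over 40 N, if the wrist force passes 120 N, or if a joint passes its speed limit or range.

## Working session

There is one attempt and no reset: what is moved stays moved. The work goes in short steps, Python scripts to look and compute and a tool call to move; the robot and the scene stay as the last step left them, time stands still between calls to the robot, and variables do not carry over. Pictures are saved under pics/ and viewed, at most 10 in all, crops included, and the job is handed in when it is done.

Besides the shell and the picture viewer there is one more tool, called after "Call:" as a command line: name --argument value ..., lists and objects as JSON in quotes. jog_arm: Moves the arm, as the interface text tells. Its arguments: {"type":"object","properties":{"plan":{"type":"array","items":{"type":"number"}},"grip":{"type":"number"},"squeeze":{"type":"number"}},"required":["plan"]}

```bash
mkdir -p pics
cat > h.py <<'E'
import numpy as np, cv2, pickle
from rig import manip
def grab(n,f):
    c=manip.capture(n); cv2.imwrite(f'pics/{f}.png',cv2.cvtColor(c['pixels'],cv2.COLOR_RGB2BGR)); pickle.dump(c,open(f'{f}.pkl','wb')); return c
def load(f): return pickle.load(open(f'{f}.pkl','rb'))
def ray(c,u,v):
    d=np.array([(u-c['cx'])/c['fx'],(v-c['cy'])/c['fy']]); s=d.copy()
    for _ in range(20): s=d/(1+c['k1']*(s@s))
    return np.array([s[0],s[1],1])
def atz(c,u,v,z):
    R,t=np.array(c['R']),np.array(c['t']); o=-R.T@t; w=R.T@ray(c,u,v)
    return o+w*(z-o[2])/w[2]
def dep(c,u,v):
    R,t=np.array(c['R']),np.array(c['t']); return R.T@(ray(c,u,v)*c['depth'][v,u]-t)
def cloud(c):
    v,u=np.mgrid[0:400,0:640]; d=np.stack([(u-c['cx'])/c['fx'],(v-c['cy'])/c['fy']],-1); s=d.copy()
    for _ in range(20): s=d/(1+c['k1']*(s**2).sum(-1,keepdims=True))
    p=np.concatenate([s,np.ones((400,640,1))],-1)*c['depth'][...,None]
    P=(p-np.array(c['t']))@np.array(c['R']); P[c['depth']==0]=np.nan; return P
E
python3 - <<'E'
from h import *
for n in('top','scene'): 
    c=grab(n,n); print(n,c['k1'],c['fx'],-np.array(c['R']).T@np.array(c['t']))
o=manip.get_obs(); print(o)
E
```

```text
top -0.09746674802657762 411.1066221439107 [ 0.54247564 -0.03142353  0.97701937]
scene -0.10907851593297317 495.2866698150699 [0.90036371 0.47389885 0.8736787 ]
{'clock': 0.1, 'qpos': array([-8.07656892e+01,  1.79877217e+01,  2.58467186e+00,  7.46918563e+01,
       -7.63291902e-04,  8.20013461e+01]), 'qd': array([-0.08921276, -0.07271212,  0.23385446,  0.00922855, -0.02626161,
       -0.05007615]), 'effort': array([ 3.22189291e-03, -4.81725633e+01,  2.99242938e+01,  1.27595931e-02,
       -1.02116560e-04,  9.12717923e-06]), 'tool_pos': array([ 0.17025981, -0.54873834,  0.23049441]), 'ee_rot': array([[ 9.55108098e-01,  2.96257395e-01, -2.78959368e-04],
       [ 2.96257446e-01, -9.55106727e-01,  1.63281892e-03],
       [ 2.17298710e-04, -1.64216236e-03, -9.99998628e-01]]), 'wrist_force': array([0.08003175, 0.15557375, 0.5837788 ]), 'moment': array([ 0.01415091, -0.00082815, -0.00474754]), 'grip_force': 0.0, 'width': 0.9991825949404093}
```

View pics/top.png

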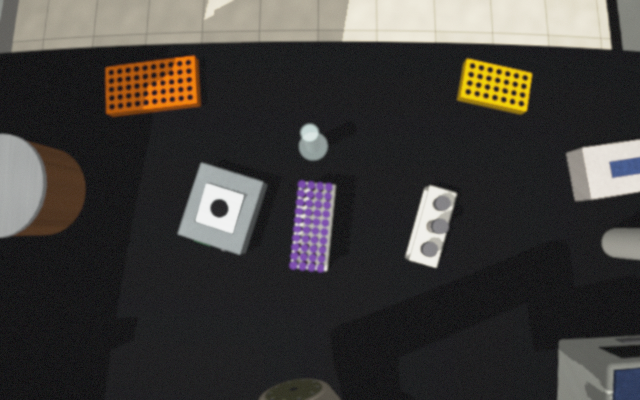

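View pics/scene.png

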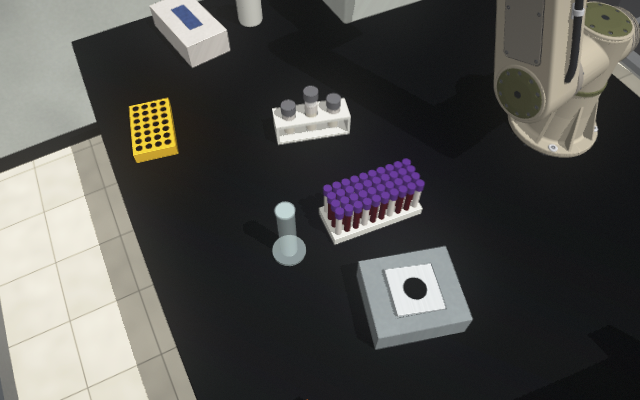

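The top view shows the reader at about (222,208) with its window at (219,208). The full rack is at (313,226), the small rack at (432,226) and the cylinder at (313,145). In the scene view the tall tube is in the middle hole, (310,95). Next I measure with depth.

Run:
```python
from h import *
for n in('top','scene'):
    c=load(n); P=cloud(c); I=c['pixels'].astype(int)
    print(n,'bench z',np.nanmedian(P[(np.abs(P[...,2])<.02)][:,2]))
    def box(m,l):
        m=m.astype(np.uint8); k,lab,st,_=cv2.connectedComponentsWithStats(m); i=1+np.argmax(st[1:,4]); q=P[lab==i]
        r=cv2.minAreaRect((q[:,:2]*1000).astype(np.float32)); print(l,len(q),'rect',np.round(r[0],1),np.round(r[1],1),round(r[2],1),'zmed',np.round(np.nanmedian(q[:,2]),4)); return q
    X,Y,Z=P[...,0],P[...,1],P[...,2]
    ws=(X>.25)&(X<.85)
    rd=ws&(Y>.05)&(Y<.42)
    box(rd&(Z>.05)&(Z<.09),'reader top')
    w=rd&(Z>.05)&(Z<.09)&(I.min(-1)>(205 if n=='top' else 200)); q=box(w,'plate')
    A=np.c_[q[:,:2]-q[:,:2].mean(0),np.ones(len(q))]; s=np.linalg.lstsq(A,q[:,2],rcond=None)[0]; print('plate slope',s, 'dir',np.degrees(np.arctan2(s[1],s[0])))
    k=rd&(Z>.05)&(Z<.09)&(I.max(-1)<70); q=box(k,'window'); 
    fr=ws&(Y>-.12)&(Y<.1)&(Z>.085)&(Z<.115)&(I[...,2]>I[...,1]+40); box(fr,'full caps')
    rk=ws&(Y<-.15)&(Y>-.45)
    box(rk&(Z>.048)&(Z<.066),'rack top')
    for lo,hi,l in((.117,.135,'tall'),(.085,.1,'short')):
        m=(rk&(Z>lo)&(Z<hi)).astype(np.uint8); kk,lab,st,ce=cv2.connectedComponentsWithStats(m)
        for i in range(1,kk):
            if st[i,4]>15:
                q=P[lab==i]; print(l,st[i,4],np.round(ce[i]),np.round((q.min(0)+q.max(0))/2,4),np.round(np.ptp(q,axis=0),3),'med',np.round(np.median(q,0),4))
    m=ws&(Z>.12)&(Y>-.1)&(Y<.1)&(X>.5); print('cyl',m.sum(),np.nanmedian(P[m],0) if m.any() else 0)
```

```text
top bench z 0.000834825156340929
reader top 4967 rect [578.8 228.4] [153.2 169.7] 72.7 zmed 0.0618
plate 1261 rect [578.6 230.2] [93.7 89.7] 72.9 zmed 0.0665
plate slope [ 0.09644301 -0.0393235   0.06643599] dir -22.182600879059915
window 187 rect [579.1 227.7] [33.3 33.3] 0.8 zmed 0.0669
full caps 444 rect [494.1  42.2] [34.6 90.1] 84.1 zmed 0.1008
rack top 1459 rect [ 540.4 -250.6] [ 64.9 172.2] 74.2 zmed 0.0585
tall 213 [440. 226.] [ 0.5422 -0.2497  0.1231] [0.031 0.032 0.012] med [ 0.5411 -0.2496  0.1256]
short 184 [442. 203.] [ 0.5906 -0.2634  0.0911] [0.03  0.03  0.012] med [ 0.5906 -0.2628  0.0937]
short 208 [430. 249.] [ 0.4906 -0.2364  0.0917] [0.032 0.034 0.012] med [ 0.4917 -0.2359  0.0936]
cyl 285 [0.72904925 0.02019067 0.15062167]
scene bench z -0.0014887615444057166
reader top 7419 rect [578.8 227.1] [152.2 172.2] 73.2 zmed 0.0592
plate 1743 rect [577.6 225.8] [93.6 89.4] 72.8 zmed 0.0642
plate slope [ 0.09947533 -0.02447904  0.06420388] dir -13.824744819094356
window 373 rect [577.3 226.3] [42.9 38.3] 53.1 zmed 0.0647
full caps 2987 rect [540.5  19.2] [ 77.2 189.8] 84.7 zmed 0.0977
rack top 1191 rect [ 540.3 -250.6] [ 65.1 172.7] 73.9 zmed 0.0563
tall 155 [310.  92.] [ 0.541  -0.2503  0.1223] [0.034 0.035 0.011] med [ 0.5422 -0.2485  0.1224]
short 146 [333.  99.] [ 0.4908 -0.2349  0.0899] [0.034 0.034 0.009] med [ 0.4913 -0.234   0.0904]
short 144 [288. 106.] [ 0.5916 -0.2645  0.0903] [0.033 0.033 0.011] med [ 0.591  -0.2625  0.0904]
short 46 [311. 105.] [ 0.5431 -0.2434  0.092 ] [0.022 0.016 0.014] med [ 0.5462 -0.2391  0.0915]
cyl 431 [0.73231318 0.02674239 0.14754705]
```

Call:
jog_arm --plan '[0,0,0,0,0,-0.238,0,0,0,0,0,-0.238,0,0,0,0,0,-0.238,0,0,0,0,0,-0.238,0,0,0,0,0,-0.238,0,0,0,0,0,-0.238,0,0,0,0,0,-0.238,0,0,0,0,0,-0.238,0,0,0,0,0,-0.238,0,0,0,0,0,-0.238,0,0,0,0,0,-0.238,0,0,0,0,0,-0.238,0,0,0,0,0,-0.238,0,0,0,0,0,-0.238,0,0,0,0,0,-0.238,0,0,0,0,0,-0.238,0,0,0,0,0,-0.238,0,0,0,0,0,-0.238,0,0,0,0,0,-0.238,0,0,0,0,0,-0.238]' --grip 1 --squeeze 40

```text
clock: 1.77
tool_pos: [0.1703, -0.5489, 0.2308]
ee_rot: [[-0.942, 0.336, -0.0], [0.336, 0.942, 0.001], [0.0, 0.001, -1.0]]
wrist_force: [0.3, 0.3, 0.4]
width: -0.004
grip_force: 0.0
```

Call:
jog_arm --plan '[0,0,0,0,0,-0.113,0,0,0,0,0,0]'

```text
clock: 1.93
tool_pos: [0.1703, -0.5489, 0.2308]
ee_rot: [[-0.959, 0.284, -0.0], [0.284, 0.959, 0.001], [0.0, 0.001, -1.0]]
wrist_force: [0.4, 0.3, 0.7]
width: -0.002
grip_force: 0.0
```

```bash
cat >> h.py <<'E'
def delta(p):
    o=manip.get_obs(); R=np.array(o['ee_rot']); d=R.T@(np.array(p)-o['tool_pos'])
    print('t',o['clock'],'pos',np.round(o['tool_pos'],4),'yaw',np.degrees(np.arctan2(R[1,0],R[0,0])).round(2),'z',R[:,2].round(4),'F',np.round(o['wrist_force'],1),'w',o['width'],'units',np.round(d/.2,3))
E
python3 -c "
from h import *
delta([.607,.2187,.2])"
```

```text
t 1.9333 pos [ 0.1703 -0.5489  0.2308] yaw 163.5 z [-2.e-04  1.e-03 -1.e+00] F [0.4 0.3 0.7] w -0.0020423374492517027 units [-1.004  4.3    0.158]
```

Call:
jog_arm --plan '[-0.04,0.172,0,0,0,0,-0.04,0.172,0,0,0,0,-0.04,0.172,0,0,0,0,-0.04,0.172,0,0,0,0,-0.04,0.172,0,0,0,0,-0.04,0.172,0,0,0,0,-0.04,0.172,0,0,0,0,-0.04,0.172,0,0,0,0,-0.04,0.172,0,0,0,0,-0.04,0.172,0,0,0,0,-0.04,0.172,0,0,0,0,-0.04,0.172,0,0,0,0,-0.04,0.172,0,0,0,0,-0.04,0.172,0,0,0,0,-0.04,0.172,0,0,0,0,-0.04,0.172,0,0,0,0,-0.04,0.172,0,0,0,0,-0.04,0.172,0,0,0,0,-0.04,0.172,0,0,0,0,-0.04,0.172,0,0,0,0]'

```text
clock: 3.6
tool_pos: [0.5204, 0.0664, 0.2311]
ee_rot: [[-0.958, 0.287, -0.0], [0.287, 0.958, -0.0], [0.0, -0.0, -1.0]]
wrist_force: [0.3, -0.0, 0.7]
width: -0.001
grip_force: 0.0
```

Call:
jog_arm --plan '[-0.04,0.172,0,0,0,0,-0.04,0.172,0,0,0,0,-0.04,0.172,0,0,0,0,-0.04,0.172,0,0,0,0,-0.044,0.172,0.1,0,0,0,0,0,0.1,0,0,0,0,0,0,0,0,0,0,0,0,0,0,0]'

```text
clock: 4.27
tool_pos: [0.6066, 0.2176, 0.1894]
ee_rot: [[-0.958, 0.286, -0.005], [0.286, 0.958, -0.001], [0.004, -0.003, -1.0]]
wrist_force: [-1.2, -0.6, 1.0]
width: 0.002
grip_force: 0.0
```

```bash
python3 -c "
from h import *
delta([.607,.2187,.08]); grab('wrist','w1'); c=load('w1')
P=cloud(c);print(P[200,320])"
```

```text
t 4.2667 pos [0.6066 0.2176 0.1894] yaw 163.39 z [-0.0046 -0.0014 -1.    ] F [-1.2 -0.6  1. ] w 0.00199599365748623 units [-0.002  0.007  0.547]
[0.61430626 0.21798557 0.06850627]
```

View pics/w1.png

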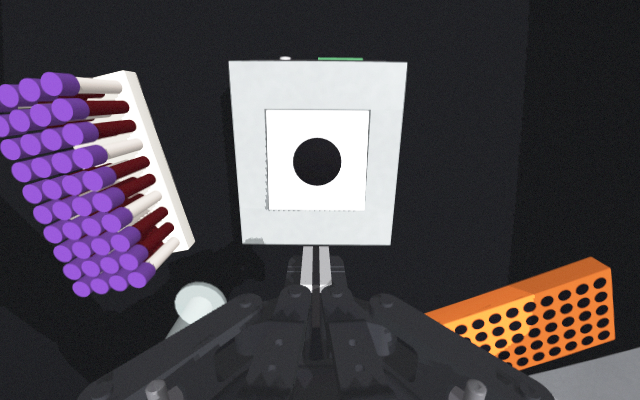

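The wrist view shows the control panel (green display at the top, row 59) on the robot side. The raised +x edge is therefore on the finger side, as planned. The window is at (317,162).

Call:
jog_arm --plan '[0,0.005,0.13,0,0,0,0,0,0.13,0,0,0,0,0,0.13,0,0,0,0,0,0.1,0,0,0,0,0,0.05,0,0,0,0,0,0,0,0,0,0,0,0,0,0,0]'

```text
clock: 4.9
tool_pos: [0.609, 0.2181, 0.0848]
ee_rot: [[-0.958, 0.287, 0.001], [0.287, 0.958, 0.0], [-0.001, 0.001, -1.0]]
wrist_force: [-0.5, -0.5, 0.6]
width: 0.002
grip_force: 0.0
```

```bash
python3 -c "
from h import *
delta([.607,.2187,.061]); c=load('w1'); print(atz(c,317,162,.066))
C=[atz(c,u,v,.060) for u,v in((229,62),(407,62),(391,245),(243,244))]; print(C,np.mean(C,0))"
```

```text
t 4.9 pos [0.609  0.2181 0.0848] yaw 163.35 z [ 1.4e-03  2.0e-04 -1.0e+00] F [-0.5 -0.5  0.6] w 0.0016693403516456896 units [ 0.011 -0.     0.119]
[0.57962437 0.22532516 0.066     ]
[array([0.4780241 , 0.17838062, 0.06      ]), array([0.52054781, 0.32144128, 0.06      ]), array([0.68394646, 0.27288216, 0.06      ]), array([0.6402448 , 0.12905431, 0.06      ])] [0.58069079 0.22543959 0.06      ]
```

Call:
jog_arm --plan '[0.01,0.003,0.03,0,0,0,0,0,0.02,0,0,0,0,0,0.01,0,0,0,0,0,0.01,0,0,0,0,0,0.01,0,0,0,0,0,0,0,0,0]'

```text
clock: 5.4
tool_pos: [0.6071, 0.2199, 0.0676]
ee_rot: [[-0.958, 0.285, 0.001], [0.285, 0.958, 0.0], [-0.001, 0.0, -1.0]]
wrist_force: [-0.8, -0.1, 2.1]
width: -0.0
grip_force: 1.1
```

Call:
jog_arm --plan '[0,0,0.008,0,0,0,0,0,0.008,0,0,0,0,0,0,0,0,0]'

```text
clock: 5.65
tool_pos: [0.6074, 0.2198, 0.0643]
ee_rot: [[-0.958, 0.285, 0.001], [0.285, 0.958, -0.0], [-0.001, 0.0, -1.0]]
wrist_force: [-0.0, -0.4, 3.4]
width: -0.005
grip_force: 1.8
```

Call:
jog_arm --plan '[0,0,0.008,0,0,0,0,0,0.008,0,0,0,0,0,0,0,0,0]'

```text
clock: 5.9
tool_pos: [0.6076, 0.2198, 0.0611]
ee_rot: [[-0.958, 0.286, 0.002], [0.286, 0.958, -0.0], [-0.002, 0.0, -1.0]]
wrist_force: [2.7, -0.9, 4.8]
width: 0.001
grip_force: 2.0
```

Call:
jog_arm --plan '[0,0,0.004,0,0,0,0,0,0.004,0,0,0,0,0,0,0,0,0]'

```text
clock: 6.15
tool_pos: [0.6077, 0.2198, 0.0611]
ee_rot: [[-0.958, 0.285, 0.003], [0.285, 0.958, 0.0], [-0.002, 0.001, -1.0]]
wrist_force: [-0.4, -2.6, 13.0]
width: -0.002
grip_force: 6.3
```

```bash
cat >> h.py <<'E'
def plate(f,cam):
    c=grab(cam,f); P=cloud(c); X,Y,Z=P[...,0],P[...,1],P[...,2]; I=c['pixels'].astype(int)
    rd=np.hypot(X-.579,Y-.227)<.1
    e=np.array([.958,-.286]); n=np.array([.286,.958])
    a=(P[...,:2]-[.579,.227])@e; b=(P[...,:2]-[.579,.227])@n
    m=rd&(abs(a)<.04)&(abs(b)<.04)&(Z<.08)&(Z>.05); A=np.c_[a[m],b[m],np.ones(m.sum())]; print(cam,'plate',np.linalg.lstsq(A,Z[m],rcond=None)[0])
    m=rd&(abs(b)<.07)&(abs(a)<.08)&((abs(a)>.053)|(abs(b)>.053))&(Z<.08)&(Z>.05); A=np.c_[a[m],b[m],np.ones(m.sum())]; print('housing',np.linalg.lstsq(A,Z[m],rcond=None)[0])
E
python3 -c "
from h import *
delta([.607,.2187,.059])"
```

```text
t 6.15 pos [0.6077 0.2198 0.0611] yaw 163.41 z [ 0.0026  0.     -1.    ] F [-0.4 -2.6 13. ] w -0.002216109708599369 units [ 0.002 -0.006  0.01 ]
```

Call:
jog_arm --plan '[0,0,0.005,0,0,0,0,0,0,0,0,0,0,0,0,0,0,0]'

```text
clock: 6.4
tool_pos: [0.6077, 0.2198, 0.061]
ee_rot: [[-0.958, 0.285, 0.003], [0.285, 0.958, 0.0], [-0.003, 0.001, -1.0]]
wrist_force: [-1.8, -3.4, 17.3]
width: -0.001
grip_force: 8.8
```

Call:
jog_arm --plan '[0,0,-0.05,0,0,0,0,0,-0.1,0,0,0,0,0,-0.15,0,0,0,0,0,-0.2,0,0,0,0,0,-0.2,0,0,0,0,0,0,0,0,0,0,0,0,0,0,0]'

```text
clock: 6.98
tool_pos: [0.6079, 0.2204, 0.2008]
ee_rot: [[-0.959, 0.285, 0.004], [0.285, 0.959, 0.001], [-0.004, 0.002, -1.0]]
wrist_force: [0.5, -0.4, -0.6]
width: 0.002
grip_force: 0.0
```

```bash
python3 -c "
from h import *
plate('w2','wrist');plate('s2','scene');plate('t2','top')
delta([.5415,-.2495,.2])"
```

```text
wrist plate [-3.13787497e-03  9.54710244e-05  6.06574151e-02]
housing [-0.00098487 -0.00019522  0.05957385]
scene plate [-0.00036398  0.00910685  0.05963178]
housing [-0.00143596  0.00033699  0.0584414 ]
top plate [-0.00022146  0.00015872  0.06207928]
housing [-0.00173409  0.00083847  0.06096648]
t 7.1333 pos [0.6054 0.2197 0.1961] yaw 163.43 z [-3.8e-03 -7.0e-04 -1.0e+00] F [-0.1  0.1 -0.9] w 0.00043292257542133225 units [-0.363 -2.34  -0.016]
```

View pics/w2.png

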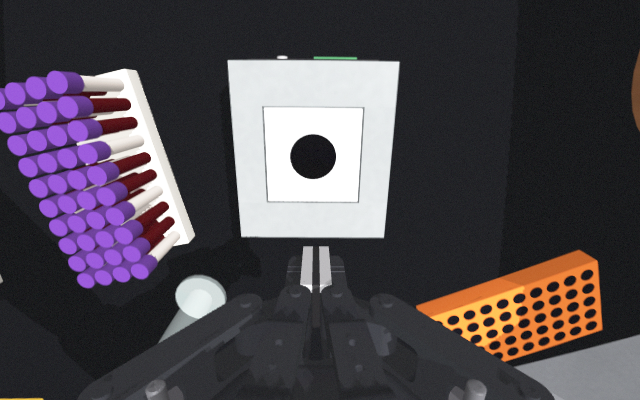

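The plate is level and 1 mm proud in all three depth fits, and the wrist view shows it flush with the window at (313,156). Next is the tube.

Call:
jog_arm --plan '[-0.024,-0.156,-0.016,0,0,0,-0.024,-0.156,0,0,0,0,-0.024,-0.156,0,0,0,0,-0.024,-0.156,0,0,0,0,-0.024,-0.156,0,0,0,0,-0.024,-0.156,0,0,0,0,-0.024,-0.156,0,0,0,0,-0.024,-0.156,0,0,0,0,-0.024,-0.156,0,0,0,0,-0.024,-0.156,0,0,0,0,-0.024,-0.156,0,0,0,0,-0.024,-0.156,0,0,0,0,-0.024,-0.156,0,0,0,0,-0.024,-0.156,0,0,0,0,-0.024,-0.156,0,0,0,0,0,0,0,0,0,0,0,0,0,0,0,0]'

```text
clock: 8.55
tool_pos: [0.5407, -0.2503, 0.199]
ee_rot: [[-0.957, 0.288, -0.004], [0.288, 0.957, 0.003], [0.004, 0.001, -1.0]]
wrist_force: [-0.1, 0.6, -0.5]
width: 0.0
grip_force: 0.0
```

Call:
jog_arm --plan '[0,0,0,0,0,0,0,0,0,0,0,0,0,0,0,0,0,0,0,0,0,0,0,0,0,0,0,0,0,0,0,0,0,0,0,0,0,0,0,0,0,0,0,0,0,0,0,0]' --grip -1

```text
clock: 9.22
tool_pos: [0.5423, -0.249, 0.2017]
ee_rot: [[-0.959, 0.285, 0.0], [0.285, 0.959, -0.0], [-0.0, -0.0, -1.0]]
wrist_force: [-0.4, -0.7, 0.4]
width: 0.994
grip_force: 0.0
```

```bash
python3 -c "
from h import *
delta([.5415,-.2495,.088]);c=grab('wrist','w3');P=cloud(c)
m=(P[...,2]>.116)&(P[...,2]<.13)&(np.hypot(P[...,0]-.5415,P[...,1]+.25)<.03); q=P[m]; print(m.sum(),(q.min(0)+q.max(0))/2,np.ptp(q,axis=0))"
```

```text
t 9.2167 pos [ 0.5423 -0.249   0.2017] yaw 163.45 z [ 3.e-04 -2.e-04 -1.e+00] F [-0.4 -0.7  0.4] w 0.9942523488246177 units [ 0.003 -0.003  0.568]
1430 [ 0.54099276 -0.25309287  0.12133664] [0.03341905 0.03354435 0.01056144]
```

View pics/w3.png

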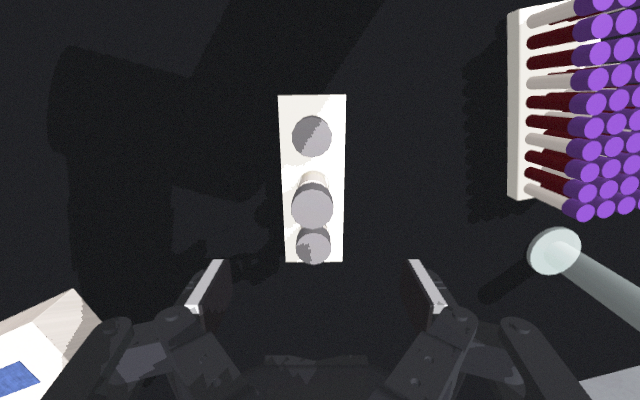

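The wrist view shows the tall cap at (313,208), centred between the open fingers, with the short caps in line clear of them. I descend now.

Call:
jog_arm --plan '[0.003,-0.008,0.12,0,0,0,0,0,0.12,0,0,0,0,0,0.12,0,0,0,0,0,0.1,0,0,0,0,0,0.07,0,0,0,0,0,0.035,0,0,0,0,0,0,0,0,0,0,0,0,0,0,0]'

```text
clock: 9.93
tool_pos: [0.5413, -0.2507, 0.0888]
ee_rot: [[-0.958, 0.285, -0.0], [0.285, 0.958, -0.0], [-0.0, -0.0, -1.0]]
wrist_force: [-0.8, 0.0, 0.2]
width: 1.001
grip_force: 0.0
```

Call:
jog_arm --plan '[0,0,0,0,0,0,0,0,0,0,0,0,0,0,0,0,0,0,0,0,0,0,0,0,0,0,0,0,0,0,0,0,0,0,0,0,0,0,0,0,0,0,0,0,0,0,0,0,0,0,0,0,0,0]' --grip 1 --squeeze 40

```text
clock: 10.68
tool_pos: [0.5417, -0.251, 0.0893]
ee_rot: [[-0.958, 0.285, 0.001], [0.285, 0.958, -0.001], [-0.002, -0.001, -1.0]]
wrist_force: [-0.7, 0.5, 5.7]
width: 0.389
grip_force: 39.5
```

Call:
jog_arm --plan '[0,0,-0.015,0,0,0,0,0,-0.03,0,0,0,0,0,-0.05,0,0,0,0,0,-0.05,0,0,0,0,0,-0.05,0,0,0,0,0,-0.05,0,0,0,0,0,-0.05,0,0,0,0,0,-0.05,0,0,0,0,0,-0.05,0,0,0,0,0,-0.05,0,0,0,0,0,-0.05,0,0,0,0,0,-0.05,0,0,0,0,0,-0.05,0,0,0,0,0,-0.05,0,0,0,0,0,-0.03,0,0,0,0,0,0,0,0,0,0,0,0,0,0,0,0,0,0,0,0,0]'

```text
clock: 12.18
tool_pos: [0.5409, -0.2505, 0.2229]
ee_rot: [[-0.958, 0.285, -0.001], [0.285, 0.958, 0.0], [0.001, 0.0, -1.0]]
wrist_force: [0.2, -0.3, -0.7]
width: 0.391
grip_force: 39.7
```

Run:
```python
from h import *
delta([.579,.227,.23])
for n in('scene','top'):
    c=grab(n,n+'3');P=cloud(c)
    for zc in(.17,.19,.21,.23):
        m=(abs(P[...,2]-zc)<.006)&(np.hypot(P[...,0]-.5415,P[...,1]+.25)<.025); q=P[m]
        if m.sum()>5: print(n,zc,m.sum(),np.median(q,0))
c=load('scene3'); o=manip.get_obs()['tool_pos']
q=np.array(c['R'])@(o-[0,0,.03])+c['t']; u=int(c['fx']*q[0]/q[2]+c['cx']); v=int(c['fy']*q[1]/q[2]+c['cy']); print(u,v)
I=cv2.imread('pics/scene3.png')[max(v-80,0):v+80,max(u-100,0):u+100]; cv2.imwrite('pics/s3c.png',cv2.resize(I,None,fx=4,fy=4,interpolation=2)[:600,:800])
```

```text
t 12.1833 pos [ 0.5409 -0.2505  0.2229] yaw 163.42 z [-8.e-04  4.e-04 -1.e+00] F [ 0.2 -0.3 -0.7] w 0.3911536516682372 units [ 0.499  2.342 -0.034]
scene 0.17 62 [ 0.54565526 -0.24018857  0.16984459]
scene 0.19 61 [ 0.54562304 -0.24038852  0.19011897]
scene 0.21 59 [ 0.54748566 -0.23934899  0.2090112 ]
scene 0.23 29 [ 0.5539978  -0.23229458  0.22959844]
top 0.17 7 [ 0.53527511 -0.23772013  0.16931626]
top 0.19 8 [ 0.53160677 -0.24019874  0.19172074]
309 64
```

View pics/s3c.png

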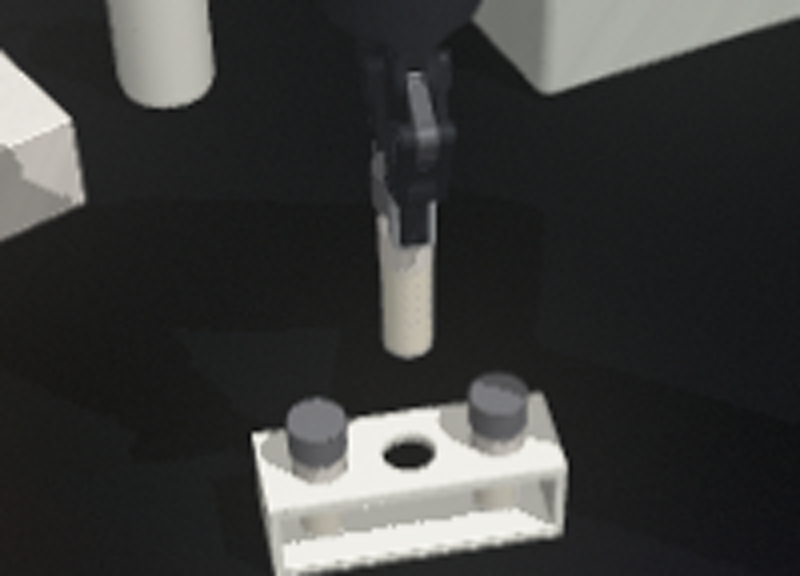

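The tube is lifted upright at (408,300) in the crop, and the short tubes are undisturbed. The foot is about 0.14 m up, clearing the 0.10 m caps. I carry it over now.

Call:
jog_arm --plan '[0.01,0.05,0,0,0,0,0.02,0.09,0,0,0,0,0.028,0.13,0,0,0,0,0.028,0.13,0,0,0,0,0.028,0.13,0,0,0,0,0.028,0.13,0,0,0,0,0.028,0.13,0,0,0,0,0.028,0.13,0,0,0,0,0.028,0.13,0,0,0,0,0.028,0.13,0,0,0,0,0.028,0.13,0,0,0,0,0.028,0.13,0,0,0,0,0.028,0.13,0,0,0,0,0.028,0.13,0,0,0,0,0.028,0.13,0,0,0,0,0.028,0.13,0,0,0,0,0.028,0.13,0,0,0,0,0.028,0.13,0,0,0,0,0.015,0.08,0,0,0,0,0.006,0.04,0,0,0,0]'

```text
clock: 13.95
tool_pos: [0.5781, 0.2293, 0.2229]
ee_rot: [[-0.959, 0.282, -0.001], [0.282, 0.959, 0.0], [0.001, 0.0, -1.0]]
wrist_force: [-0.5, 0.2, 0.1]
width: 0.386
grip_force: 39.8
```

Call:
jog_arm --plan '[0,0,0,0,0,0,0,0,0,0,0,0,0,0,0,0,0,0,0,0,0,0,0,0]'

```text
clock: 14.28
tool_pos: [0.579, 0.2253, 0.2235]
ee_rot: [[-0.958, 0.287, -0.0], [0.287, 0.958, -0.0], [-0.0, -0.0, -1.0]]
wrist_force: [0.6, 0.3, 0.9]
width: 0.383
grip_force: 39.8
```

```bash
python3 -c "
from h import *
delta([.579,.227,.1525])"
```

```text
t 14.2833 pos [0.579  0.2253 0.2235] yaw 163.34 z [-1.e-04 -4.e-04 -1.e+00] F [0.6 0.3 0.9] w 0.3829318745737507 units [0.002 0.008 0.355]
```

Call:
jog_arm --plan '[0.002,0.008,0.04,0,0,0,0,0,0.06,0,0,0,0,0,0.06,0,0,0,0,0,0.06,0,0,0,0,0,0.04,0,0,0,0,0,0.02,0,0,0,0,0,0,0,0,0,0,0,0,0,0,0,0,0,0,0,0,0]'

```text
clock: 15.03
tool_pos: [0.5795, 0.228, 0.1682]
ee_rot: [[-0.958, 0.286, 0.001], [0.286, 0.958, 0.0], [-0.001, 0.001, -1.0]]
wrist_force: [0.2, -0.0, -0.3]
width: 0.387
grip_force: 39.8
```

Run:
```python
from h import *
delta([.579,.227,.1525])
c=grab('scene','s4');grab('wrist','w4');P=cloud(c); Z=P[...,2]
near=np.hypot(P[...,0]-.579,P[...,1]-.227)<.03
o=-np.array(c['R']).T@np.array(c['t']);
for zc in(.09,.1,.11,.12,.13):
    m=(abs(Z-zc)<.005)&near; q=P[m][:,:2]
    if len(q)>10:
        from scipy.optimize import least_squares
        r=least_squares(lambda p:np.hypot(*(q-p).T)-.014,[.579,.227],loss='soft_l1',f_scale=.001).x; print(zc,len(q),r)
q=np.array(c['R'])@np.array([.579,.227,.09])+c['t']; u=int(c['fx']*q[0]/q[2]+c['cx']); v=int(c['fy']*q[1]/q[2]+c['cy']); print(u,v)
I=cv2.imread('pics/s4.png')[v-70:v+50,u-80:u+80]; cv2.imwrite('pics/s4c.png',cv2.resize(I,None,fx=5,fy=5,interpolation=2))
```

```text
t 15.0333 pos [0.5795 0.228  0.1682] yaw 163.41 z [ 1.1e-03  2.0e-04 -1.0e+00] F [ 0.2 -0.  -0.3] w 0.3866173421934876 units [ 0.001 -0.006  0.078]
0.09 38 [0.57828476 0.22672733]
0.1 42 [0.57861854 0.22677017]
0.11 41 [0.57876213 0.22670717]
0.12 42 [0.57904728 0.22720087]
0.13 42 [0.57893182 0.22803553]
417 282
```

View pics/s4c.png

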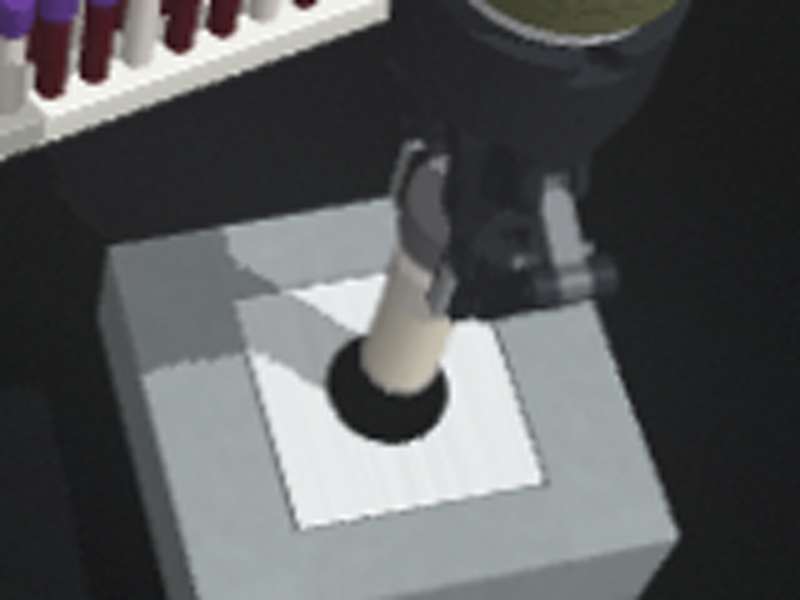

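View pics/w4.png

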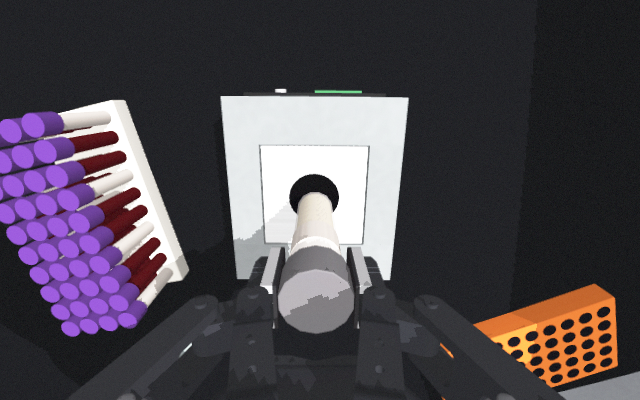

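Run:
```python
from h import *
from scipy.optimize import brentq
ctr=np.array([.5785,.2268])
for f,u,v,s in(('s4',417-80+398/5,282-70+394/5,1),('w4',315,192,-1)):
    c=load(f); o=-np.array(c['R']).T@np.array(c['t']); d=(o[:2]-ctr); d/=np.hypot(*d)
    p=ctr+s*.014*d
    print(f, brentq(lambda z:(atz(c,u,v,z)[:2]-p)@d,.03,.15))
# window centre: dark ellipse in scene picture before lowering (after seating)
c=load('s2');P=cloud(c);I=c['pixels'].max(-1)
m=((I<70)&(np.hypot(P[...,0]-.579,P[...,1]-.227)<.03)&(P[...,2]<.066)).astype(np.uint8)
n,l,st,ce=cv2.connectedComponentsWithStats(m);i=1+np.argmax(st[1:,4]);print(st[i],ce[i],atz(c,*ce[i],.060))
c=load('w2');print(atz(c,313,156.5,.061))
```

```text
s4 0.08556869312678927Traceback (most recent call last):
  File "<stdin>", line 7, in <module>
    r = _zeros._brentq(f, a, b, xtol, rtol, maxiter, args, full_output, disp)
ValueError: f(a) and f(b) must have different signs
```

Run:
```python
from h import *
for f in('s2','t2','w2'):
    c=load(f);P=cloud(c);I=c['pixels'].max(-1)
    m=((I<90)&(np.hypot(P[...,0]-.579,P[...,1]-.227)<.03)&(P[...,2]<.066)).astype(np.uint8)
    n,l,st,ce=cv2.connectedComponentsWithStats(m);i=1+np.argmax(st[1:,4]);print(f,st[i],ce[i],atz(c,*ce[i],.061))
delta([.5785,.227,.1525])
```

```text
s2 [403 279  23  22 395] [413.93670886 289.20506329] [0.57896121 0.22752933 0.061     ]
t2 [212 200  16  17 186] [219.75268817 208.33333333] [0.57759783 0.22771422 0.061     ]
w2 [ 291  135   45   44 1552] [312.70747423 156.22744845] [0.57876253 0.22521639 0.061     ]
t 15.1333 pos [0.5796 0.2282 0.1683] yaw 163.42 z [ 1.4e-03  2.0e-04 -1.0e+00] F [-0.9  1.1  0.1] w 0.3840266352779196 units [ 0.004 -0.007  0.079]
```

Call:
jog_arm --plan '[0,0,0.02,0,0,0,0,0,0.02,0,0,0,0,0,0.02,0,0,0,0,0,0.012,0,0,0,0,0,0.006,0,0,0,0,0,0,0,0,0,0,0,0,0,0,0,0,0,0,0,0,0,0,0,0,0,0,0,0,0,0,0,0,0]'

```text
clock: 15.97
tool_pos: [0.5792, 0.2281, 0.1521]
ee_rot: [[-0.958, 0.285, 0.0], [0.285, 0.958, 0.0], [-0.0, 0.0, -1.0]]
wrist_force: [-0.5, 0.7, 0.5]
width: 0.388
grip_force: 39.8
```

Run:
```python
from h import *
from scipy.optimize import least_squares
delta([.5785,.227,.1525])
c=grab('scene','s5');P=cloud(c);Z=P[...,2];near=np.hypot(P[...,0]-.579,P[...,1]-.227)<.03
for zc in(.08,.09,.1,.11):
    q=P[(abs(Z-zc)<.005)&near][:,:2]
    print(zc,len(q),least_squares(lambda p:np.hypot(*(q-p).T)-.014,[.579,.227],loss='soft_l1',f_scale=.001).x)
b=P[near&(np.hypot(P[...,0]-.5785-.006,P[...,1]-.227-.004)<.02)]; print('z gap hist',np.histogram(b[:,2],np.arange(.055,.085,.003)))
delta([.5785,.227,.1525])
```

```text
t 15.9667 pos [0.5792 0.2281 0.1521] yaw 163.42 z [ 4.e-04  0.e+00 -1.e+00] F [-0.5  0.7  0.5] w 0.38813557906118706 units [ 0.002 -0.006 -0.002]
0.08 41 [0.57787297 0.22696346]
0.09 47 [0.57795375 0.22688009]
0.1 37 [0.57784258 0.22690129]
0.11 44 [0.57855419 0.22683684]
z gap hist (array([ 14, 144,  71,   1,   3,   6,   9,  13,  14,   9]), array([0.055, 0.058, 0.061, 0.064, 0.067, 0.07 , 0.073, 0.076, 0.079,
       0.082, 0.085]))
t 16.0167 pos [0.5792 0.2281 0.152 ] yaw 163.42 z [ 3.e-04 -1.e-04 -1.e+00] F [-0.5  0.7 -0.3] w 0.3848840609353883 units [ 0.002 -0.006 -0.002]
```

The tube is upright, centred to within about 1 mm, and its foot is near z = 0.071, about 10 mm above the plate.

```bash
python3 -c "
from rig import manip
print(manip.hand_in())"
```

```text
the job is handed in; nothing more can be done
None
```

The job is handed in: the window plate is pressed level, and the tall tube is held upright over the middle of the window (within about 1 mm), its foot about 10 mm above the plate; no verdict was returned.

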